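# Refit the filter cover of a bench fume extractor and lock its quarter-turn stud

### The job

The filter of the small bench fume extractor has been changed: set its loose cover back on the deck between the rails and slide it backwards until both tongues are fully home under the rear lip. Then press the cover's wing stud lightly and turn it clockwise, feeling for its hidden slot; when it drops in, push it nearly to the bottom, turn it a further quarter turn clockwise and let it spring up into its locking notch. Never force the cover or stud against the case (anything over 50 N cracks it), and leave the other things on the bench where they are.

Things in the scene. Friction and masses are not known exactly. Their poses are not given: they have to be found in the camera images.
- case: Fixed grey fume extractor, 176 long x 128 wide x 98 mm high. Origin on the bench below where the cover's centre belongs; x to the rear (away from intake and switch), z up. Deck 72 mm up. Rails' inner faces at y = +-53.5 mm, sloping out to +-59 at their tops 14 mm above the deck. Rear lip: front face x = 75.3, underside 12 mm above the deck, top level with the cover's top, two slots for the tongues.
- receptacle_top (a point): Centre of the fixed steel receptacle for the stud, 42 mm across, 3 mm above the deck, 48 mm before the case's origin. Its slot (30 x 6.6 mm) is turned clockwise from the case's x axis by 0.3 to 1.4 rad: unmeasured, differing from unit to unit (this point's axes are the case's). A pin up to 0.08 rad off the slot still drops in.
- cover: Loose grey lid, 0.2 to 0.35 kg, 150 long x 104 wide x 26 mm high, origin at the centre of its underside, z up. Two tongues, 4 to 9 mm above the underside at y = +-30 mm, stick out 11 mm at its rear (+x). Home: origin at x = 0, y = 0, z = 72 mm of the case, axes parallel, rear edge on the lip. Set it down 13 mm or more forward of home, then slide it back. Over 50 N on the case cracks it.
- cover_rib (a point): Middle of the upright grip rib on the cover, 21 mm behind the cover's centre (local +x) and 40 mm above its underside. The rib is 50 long (along x), 12 thick, and rises 26 mm above the cover's top: pinch it across y.
- stud_wing (a point): Middle of the stud's black wing grip, on the stud's axis 48 mm before the cover's centre; stud out: 60 mm above the cover's underside. x axis along the wing. Wing 32 long, 10 thick, rising 25 mm from a steel flange 32 mm across (flange top 13 mm below this point) that fingertips may press on. The rib begins 44 mm behind the axis.
- stud (a joint): Turn of the stud, rad, clockwise from above; 0 = wing along the cover's x, starts within 0.15 of it, stays as left. Its cross pin, parallel to the wing, 25 x 4 mm, enters only in line with the receptacle's slot. Below the plate it turns 1.57 rad on clockwise, over a cam ramp, to the notch; 0.15 rad past the notch is a stop, and one blocks anticlockwise turning.
- stud_push (a joint): How far the stud is pressed in, m: 0 = out, 0.0165 = bottom. Spring 4 N at 0, plus 0.4 N per mm. Cover home: the pin lands on the receptacle at 0.003 and stops there unless the slot is under it; from 0.014 it is below the plate and turns freely; in the locking notch it rests at 0.009, flange 8 mm above the cover. Let go in line with the slot it springs out.
- screwdriver_red: Bystander: small screwdriver with a red handle, 158 mm long, lying flat.
- tape_masking: Bystander: roll of masking tape, 103 mm across, 25 mm high, lying flat.
- calculator: Bystander: dark pocket calculator 125x68x17 mm.
- marker_black: Bystander: white marker pen with a black cap, 123 mm long, lying.
- tape_measure: Bystander: orange tape measure 37x73x56 mm, standing.
- device_box: Bystander: flat white box 138x54x15 mm.

How it is judged:
On the way, in this order (a step that is already met when the one before it is completed fails the run):
1. the cover sits flat on the deck with its tongues fully home under the rear lip, the stud still out (x of cover in the frame of case between -0.003 and 0.005 m and y of cover in the frame of case between -0.004 and 0.004 m and z of cover in the frame of case between 0.069 and 0.0755 m and angle between the x axis of cover and the x axis of case, either way round below 0.06 rad and angle between cover's own z axis and vertical below 0.04 rad and value of joint stud_push below 0.006 m), for 0.2 s.
2. the stud is pushed through the slot, to below the receptacle's plate (x of cover in the frame of case between -0.003 and 0.005 m and y of cover in the frame of case between -0.004 and 0.004 m and z of cover in the frame of case between 0.069 and 0.0755 m and angle between the x axis of cover and the x axis of case, either way round below 0.06 rad and angle between cover's own z axis and vertical below 0.04 rad and value of joint stud_push above 0.0125 m), for 0.1 s.
At the end, for the whole second after the job is handed in: The cover lies flat and at rest on the deck, fully home (within 3 mm lengthwise, 4 mm sideways, 0.06 rad), and the stud, let go, is held in its notch: pressed in 7.5 to 10.5 mm, turned 1.4 to 3.2 rad clockwise (x of cover in the frame of case between -0.003 and 0.005 m and y of cover in the frame of case between -0.004 and 0.004 m and z of cover in the frame of case between 0.069 and 0.0755 m and angle between the x axis of cover and the x axis of case, either way round below 0.06 rad and angle between cover's own z axis and vertical below 0.04 rad and value of joint stud_push between 0.0075 and 0.0105 m and value of joint stud between 1.4 and 3.2 rad and linear speed of cover below 0.01 m/s); the robot touches nothing.
It fails at once if the cover or its stud is forced against the case with more than 50 N (contact force between cover and case above 50 N).
It fails at once if another thing on the bench is moved by more than 20 mm (distance of any of screwdriver_red, tape_masking, calculator, marker_black, tape_measure, device_box from where it was at the start of the episode above 0.02 m).
It also fails if it takes over 72 s, if anything falls off the work surface, if the arm or the gripper's body presses on something with over 40 N, if the wrist force passes 120 N, or if a joint passes its speed limit or range.

### The arm

A 6-joint arm with a two-finger parallel gripper is mounted at the origin on a cart in front of the work surface, level with it; the furniture and walls round the work are solid. World frame = base frame: x ahead of the robot, y to its left, z up, the work surface at z = 0. Lengths are in m, angles in rad, forces in N, time in s.
With the tool pointing down it reaches from about 0.35 to 0.975 m from the base axis. Payload 4.9 kg.
Tool frame: the origin (TCP) lies midway between the tips of the shut fingers; the grasp point (between the pads) lies ctrl.grip_point_offset behind it (ctrl.grip_point_offset is the distance from the TCP to the grasp point, in m); x points along the fingers, y is the direction in which the jaws open and shut, and the axes are right-handed (so a half turn about x gives the same grasp; the last joint's range is limited). The gripper opens to 85 mm and grips with 20 to 120 N. Pads are 22 mm wide; open, the fingers measure 114 mm over their backs; the gripper's body (76 mm by 85 mm) begins 54 mm behind the grasp point. The pads swing forward as they close: fully open they stand 13 mm farther back than shut.
Start: joints at [1.143, 0.053, 1.613, -0, 1.476, -0.119], TCP at [0.19, 0.595, 0.231] pointing down, gripper open.
Joint ranges: [-3.01, 3.01], [-1.01, 2.22], [0.06, 2.58], [-1.02, 4.17], [0.09, 2.62], [-3.14, 3.14]. Speed limits (rad/s): [2.57, 2.57, 3.14, 3.14, 3.14, 3.14].

### API

Orientations are given as a rotation vector (axis times angle).
In Python, from station import ctrl gives the robot as it stands. The module is installed in compiled form; this text tells all that it offers.
- The arm moves only by the tool drive_tool, never from a script. Its argument "commands" is text: rows parted by semicolons, each of 5 numbers parted by spaces: the closure, from -1 (fully open) to 1 (shut), so that 0 is half open, then the shift along the tool's x, y, z in units of 40 mm (1.0 is 40 mm), then the turn about the tool's x in units of 5 degrees (1.0 is 5 degrees). A call has 1 to 8 rows; each row is the pose to reach, as a shift and turn from the pose commanded when the call began, along the tool's axes at that moment; what a row does not reach only later rows make up. A row lasts 1/12 s, in which the tool goes at most 41.7 mm and 7.16 degrees, less where a joint would pass 70% of its speed; a pose out of reach is approached as far as the arm can. A call with a gripper value outside its range is refused whole. The fingers move at their own pace and stop on an object; "newtons" is the grip in N (left out, the last holds). Time passes only in rows, so rows that repeat a pose let the fingers close. It gives the time, the measured TCP pose, the force and the opening at its end, in the units of the state.
- ctrl.get_obs(): the state, without advancing time (a new reading comes with each control period).
- ctrl.get_image(name): name is "scene" or "top"; returns (picture, depth): 420x560x3 uint8, blue, green, red; 420x560 float32, m along the optical axis (not along the pixel's ray), 0 where there is no reading.
- ctrl.camera_info(name): a dict with "K" (3x3 intrinsics, pixels), "k1" (the pictures are not rectified: a ray, as slopes to the right and down, at radius r is drawn at 1 + k1 r^2 times it, then the intrinsics apply), "T" (4x4, takes a point from camera to world coordinates). Camera axes: x right, y down, z forward; pixel columns grow to the right and rows downward; lengths in m; the calibration is good to about 2 mm. A picture is of the moment at which its call begins. camera_info takes no time and is no camera call.
- ctrl.finish_job(): hands the job in, once; it reports no verdict.
The state is a dict: "t": time; "q": joint angles; "dq": joint speeds; "effort": joint torques, N m; "tool_pos": TCP position; "tool_rot": TCP orientation; "contact_force": force on the tool from outside, world axes, zero at the start; "wrist_torque": the same for the moment, N m; "opening": finger opening in m.
Only numpy, scipy, OpenCV 4.12 (cv2) and the standard library are available. Lean on these libraries where they do the work, as an engineer would, in place of code of your own. Each camera call takes 0.05 s, during which the arm holds its last target.

## Working session

There is one attempt and no reset: what is moved stays moved. The work goes in short steps, Python scripts to look and compute and a tool call to move; the robot and the scene stay as the last step left them, time stands still between calls to the robot, and variables do not carry over. Pictures are saved under pics/ and viewed, and the job is handed in when it is done.

Besides the shell and the picture viewer there is one more tool, called after "Emit:" as a command line: name --argument value ..., lists and objects as JSON in quotes. drive_tool: Moves the arm, as the interface text tells. Its arguments: {"type":"object","properties":{"commands":{"type":"string"},"newtons":{"type":"number"}},"required":["commands"]}

```bash
mkdir -p pics; cat > h.py <<'E'
import numpy as np, cv2
from station import ctrl
from scipy.spatial.transform import Rotation as R
def shot(n,tag):
    im,d=ctrl.get_image(n); cv2.imwrite(f'pics/{tag}.png',im); np.save(f'pics/{tag}.npy',d); return im,d
def rays(n,px):
    c=ctrl.camera_info(n);K=np.array(c['K'],float);k=float(c['k1'])
    px=np.array(px,float).reshape(-1,2)
    p=cv2.undistortPoints(px.reshape(-1,1,2),K,np.array([k,0,0,0.])).reshape(-1,2)
    return np.c_[p,np.ones(len(p))],np.array(c['T'])
def onplane(n,px,z):
    r,T=rays(n,px); d=r@T[:3,:3].T; o=T[:3,3]; s=(z-o[2])/d[:,2]; return o+d*s[:,None]
def bydepth(n,px,dm):
    r,T=rays(n,px); px=np.array(px).reshape(-1,2).astype(int); z=dm[px[:,1],px[:,0]]
    return (r*z[:,None])@T[:3,:3].T+T[:3,3]
def cloud(n,dm):
    h,w=dm.shape; u,v=np.meshgrid(np.arange(w),np.arange(h)); return bydepth(n,np.c_[u.ravel(),v.ravel()],dm).reshape(h,w,3)
E
python3 - <<'E'
from h import *
for n in('scene','top'):
    shot(n,n+'0'); c=ctrl.camera_info(n); print(n,c['K'],c['k1'],np.round(c['T'],3))
o=ctrl.get_obs();print(o); print(ctrl.grip_point_offset)
print(R.from_rotvec(o['tool_rot']).as_matrix().round(3))
E
```

```text
scene [[526.0201781    0.         281.60991034]
 [  0.         526.0201781  199.2024727 ]
 [  0.           0.           1.        ]] -0.2085623850365488 [[ 0.863 -0.231  0.45  -0.092]
 [-0.505 -0.432  0.747 -1.024]
 [ 0.022 -0.872 -0.49   0.766]
 [ 0.     0.     0.     1.   ]]
top [[446.28587227   0.         274.41234659]
 [  0.         446.28587227 207.30729185]
 [  0.           0.           1.        ]] -0.1271787657905484 [[-0.017 -0.989  0.144  0.357]
 [-1.     0.02   0.022 -0.019]
 [-0.025 -0.144 -0.989  1.275]
 [ 0.     0.     0.     1.   ]]
{'t': 0.1, 'q': array([ 1.14297574e+00,  5.32948819e-02,  1.61414122e+00,  2.87905227e-05,
        1.47600280e+00, -1.18982191e-01]), 'dq': array([ 0.00198464,  0.00042005, -0.00371702,  0.00020378,  0.00224436,
       -0.00020206]), 'effort': array([ 3.79726782e-05, -3.94900632e+01, -3.71364534e+01, -8.62560250e-05,
        3.93938928e-03, -2.11935566e-05]), 'tool_pos': array([0.18971886, 0.59492547, 0.2301927 ]), 'tool_rot': array([ 0.2410117 ,  1.55769797, -0.24380119]), 'contact_force': array([-0.41196951, -0.37534302,  0.30317347]), 'wrist_torque': array([0.00695964, 0.01841579, 0.04624085]), 'opening': 0.08532360931273456}
0.0187
[[-0.001  0.304  0.953]
 [-0.002  0.953 -0.304]
 [-1.    -0.002 -0.   ]]
```

View pics/scene0.png

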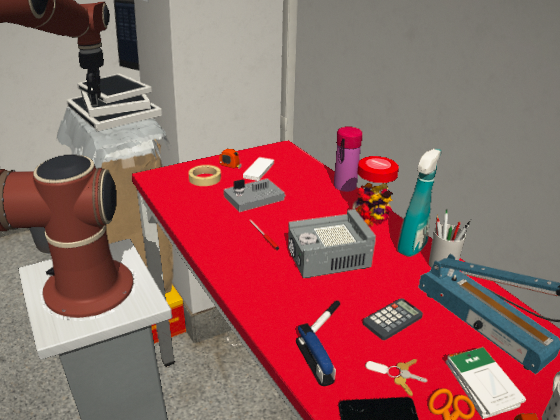

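View pics/top0.png

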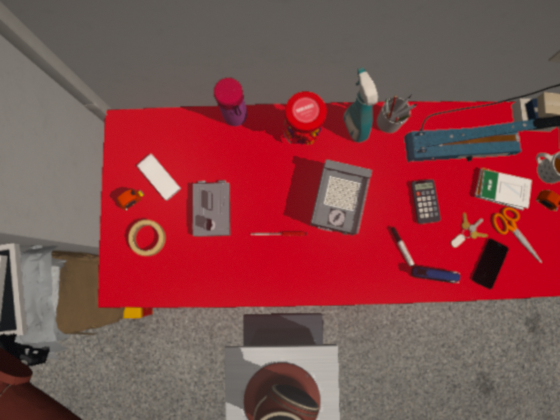

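The scene view shows the case at about (330,245) and the loose cover at (253,193). The top view has the case at (343,198) and the cover at (210,208). I'll zoom in on both.

```bash
python3 - <<'E'
import cv2,numpy as np
t=cv2.imread('pics/top0.png');s=cv2.imread('pics/scene0.png')
a=cv2.resize(t[150:250,180:250],None,fx=5.5,fy=5.5,interpolation=cv2.INTER_CUBIC)
b=cv2.resize(t[150:250,305:380],None,fx=5.5,fy=5.5,interpolation=cv2.INTER_CUBIC)
cv2.imwrite('pics/z1.png',np.hstack([a,b]))
a=cv2.resize(s[165:220,210:300],None,fx=4.4,fy=4.4,interpolation=cv2.INTER_CUBIC)
b=cv2.resize(s[205:285,280:380],None,fx=4,fy=4,interpolation=cv2.INTER_CUBIC)
a=cv2.copyMakeBorder(a,0,b.shape[0]-a.shape[0],0,0,0)
cv2.imwrite('pics/z2.png',np.hstack([a,b]))
E
```

```text
(no output)
```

View pics/z1.png

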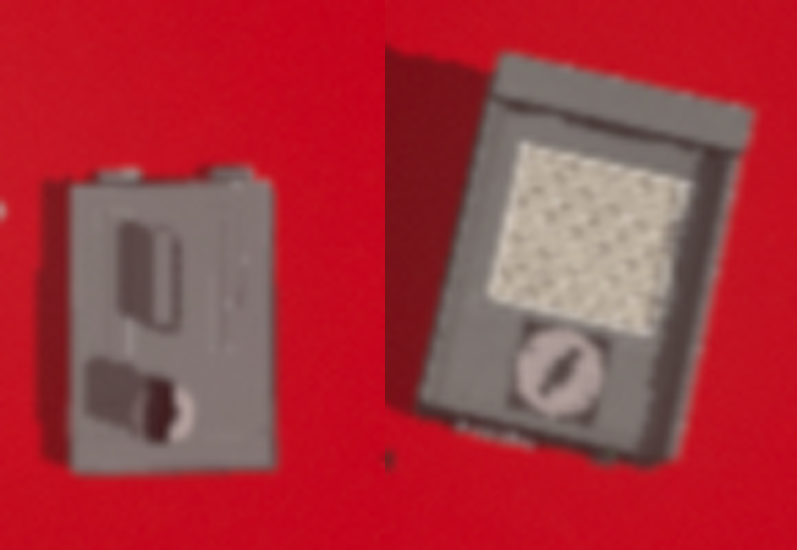

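View pics/z2.png

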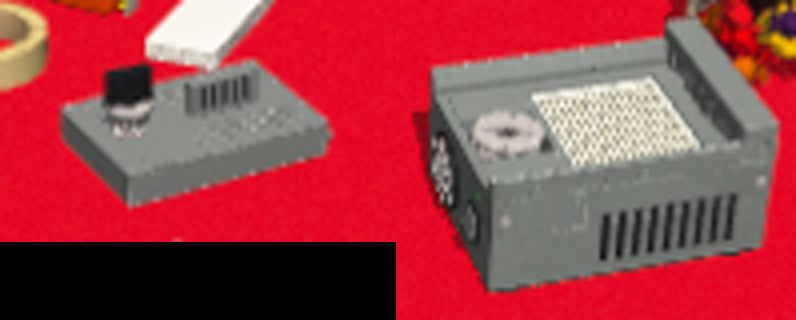

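```bash
cat > meas.py <<'E'
from h import *
im=cv2.imread('pics/top0.png');d=np.load('pics/top0.npy');C=cloud('top',d)
hsv=cv2.cvtColor(im,cv2.COLOR_BGR2HSV)
def top(box,z0,z1,zp,name):
    x0,y0,x1,y1=box; m=np.zeros(d.shape,np.uint8)
    m[y0:y1,x0:x1]=((hsv[...,1]<90)&(C[...,2]>z0)&(C[...,2]<z1))[y0:y1,x0:x1]
    m=cv2.morphologyEx(m,cv2.MORPH_CLOSE,np.ones((5,5)))
    c=max(cv2.findContours(m,0,cv2.CHAIN_APPROX_NONE)[0],key=cv2.contourArea)
    P=onplane('top',c.reshape(-1,2),zp)
    r=cv2.minAreaRect((P[:,:2]*1000).astype(np.float32)); print(name,r, 'z med',np.median(C[...,2][m>0]))
    return m
top((185,160,245,245),.015,.034,.026,'cover')
top((305,150,385,245),.076,.115,.098,'case')
print('noise z bench',np.std(C[250:290,250:380,2]),np.mean(C[250:290,250:380,2]))
# scene
im=cv2.imread('pics/scene0.png');d=np.load('pics/scene0.npy');D=cloud('scene',d)
h2=cv2.cvtColor(im,cv2.COLOR_BGR2HSV)
for n,CC,H in(('top',C,hsv),('scene',D,h2)):
  g=(H[...,1]<90)&(H[...,2]>30)
  for nm,(xa,xb,ya,yb),(za,zb) in (('cover',(.25,.5,.05,.3),(.02,.032)),('lip',(.25,.62,-.35,0),(.092,.104)),('rails',(.25,.62,-.35,0),(.079,.091)),('deck',(.25,.62,-.35,0),(.066,.0735)),('rib',(.25,.5,.05,.3),(.038,.062))):
    s=(CC[...,0]>xa)&(CC[...,0]<xb)&(CC[...,1]>ya)&(CC[...,1]<yb)&(CC[...,2]>za)&(CC[...,2]<zb)
    Q=CC[s]; 
    if len(Q)>5: print(n,nm,len(Q),Q.mean(0).round(4),cv2.minAreaRect((Q[:,:2]*1000).astype(np.float32)))
E
python3 meas.py
```

```text
cover ((538.249755859375, 190.03868103027344), (148.96774291992188, 102.94222259521484), 0.5469141602516174) z med 0.0261507308266985
case ((555.7391357421875, -171.92018127441406), (126.50933074951172, 177.7354278564453), 75.37193298339844) z med 0.08386152900287458
noise z bench 0.08645279483750855 0.005494641441022377
top cover 398 [0.4796 0.1884 0.0259] ((481.5031433105469, 190.2370147705078), (36.87094497680664, 103.6270751953125), 0.011792795732617378)
top lip 71 [ 0.6146 -0.2312  0.0975] ((613.74169921875, -225.2393035888672), (53.68693542480469, 14.32380485534668), 87.26435089111328)
top rails 379 [ 0.5445 -0.1723  0.0842] ((546.9280395507812, -170.85562133789062), (128.06222534179688, 155.5582275390625), 75.551513671875)
top deck 1433 [ 0.5471 -0.1732  0.0699] ((547.8953247070312, -167.12396240234375), (122.38243865966797, 157.2030029296875), 76.48966217041016)
top rib 50 [0.4877 0.1884 0.049 ] ((486.3760681152344, 192.0017547607422), (29.841808319091797, 23.74048614501953), 89.85624694824219)
scene cover 229 [0.481  0.1816 0.0249] ((481.27154541015625, 187.38975524902344), (36.28644561767578, 110.57616424560547), 0.7071378231048584)
scene lip 54 [ 0.6142 -0.2397  0.0966] ((617.53369140625, -233.67025756835938), (49.4998779296875, 12.019716262817383), 77.06221008300781)
scene rails 492 [ 0.549  -0.1844  0.0837] ((553.75048828125, -175.1234893798828), (133.4193115234375, 167.18299865722656), 76.06253814697266)
scene deck 1222 [ 0.5457 -0.1729  0.0698] ((553.864013671875, -174.44619750976562), (136.3195037841797, 167.0889434814453), 76.16139221191406)
scene rib 61 [0.4876 0.183  0.0512] ((487.21173095703125, 181.32823181152344), (19.996639251708984, 23.10198974609375), 63.440006256103516)
```

```bash
cat > meas2.py <<'E'
from h import *
im=cv2.imread('pics/top0.png');d=np.load('pics/top0.npy');hsv=cv2.cvtColor(im,cv2.COLOR_BGR2HSV)
red=(hsv[...,1]>150)
def subedge(p,q,n,z,lab):
    # sample perpendicular profiles of saturation between p and q, find max gradient
    p=np.array(p,float);q=np.array(q,float);t=(q-p)/np.linalg.norm(q-p);nn=np.array([-t[1],t[0]])
    S=hsv[...,1].astype(np.float32); out=[]
    for a in np.linspace(.1,.9,n):
        s=np.arange(-4,4.01,.1); pts=(p+(q-p)*a+s[:,None]*nn).astype(np.float32)
        pr=cv2.remap(S,pts[:,0][None],pts[:,1][None],cv2.INTER_LINEAR)[0]
        lo,hi=pr[:8].mean(),pr[-8:].mean(); mid=(lo+hi)/2
        i=np.where(np.diff(np.sign(pr-mid))!=0)[0]
        if len(i): out.append(pts[i[np.argmin(abs(s[i]))]])
    P=onplane('top',np.array(out),z)
    vx,vy,x0,y0=cv2.fitLine((P[:,:2]).astype(np.float32),cv2.DIST_HUBER,0,.001,.001).ravel()
    res=(P[:,:2]-[x0,y0])@np.array([-vy,vx])
    print(lab,'mid',round(float(x0),4),round(float(y0),4),'ang deg',round(float(np.degrees(np.arctan2(vy,vx))),2),'rms',res.std().round(4)); return np.array([x0,y0]),np.array([vx,vy])
u=lambda x,y:(305+(x-385)/5.5-.4,150+y/5.5-.4)
A=subedge(u(500,55),u(752,105),25,.098,'lip rear')
B=subedge(u(748,150),u(678,460),25,.086,'right rail outer')
v=lambda x,y:(180+x/5.5-.4,150+y/5.5-.4)
subedge(v(75,183),v(270,183),25,.026,'cov rear');subedge(v(72,185),v(75,470),25,.026,'cov left')
subedge(v(272,183),v(276,465),25,.026,'cov right');subedge(v(75,472),v(276,467),25,.026,'cov front')
# disk
g=im.astype(int); m=((g.min(2)>115)&(hsv[...,1]<60)).astype(np.uint8); m[:205]=0;m[:,:320]=0;m[232:]=0;m[:,350:]=0
c=max(cv2.findContours(m,0,cv2.CHAIN_APPROX_NONE)[0],key=cv2.contourArea)
e=cv2.fitEllipse(c); print('disk',e, onplane('top',e[0],.075))
cr=cv2.resize(im[205:232,322:350],None,fx=20,fy=20,interpolation=cv2.INTER_CUBIC);cv2.imwrite('pics/disk.png',cr)
# slot: dark within disk
gy=cv2.cvtColor(im,cv2.COLOR_BGR2GRAY); yy,xx=np.mgrid[:420,:560]; ins=(np.hypot(xx-e[0][0],yy-e[0][1])<6)
w=np.where(ins,np.clip(120-gy.astype(float),0,None),0); k=w>5
P=onplane('top',np.c_[xx[k],yy[k]],.075)[:,:2]; ww=w[k]; mu=(P*ww[:,None]).sum(0)/ww.sum(); Cv=((P-mu)*ww[:,None]).T@(P-mu)/ww.sum(); l,V=np.linalg.eigh(Cv); print('slot',mu,np.sqrt(l),np.degrees(np.arctan2(V[1,1],V[0,1])))
E
python3 meas2.py
```

```text
lip rear mid 0.6406 -0.202 ang deg 75.6 rms 0.0002
right rail outer mid 0.5261 -0.2319 ang deg -14.51 rms 0.0003
cov rear mid 0.6187 0.1829 ang deg -89.42 rms 0.0028
cov left mid 0.541 0.2438 ang deg 0.32 rms 0.0002
cov right mid 0.5279 0.1368 ang deg 0.25 rms 0.0002
cov front mid 0.4626 0.1893 ang deg -89.16 rms 0.0002
disk ((336.4698486328125, 213.02178955078125), (20.11608123779297, 25.34929084777832), 90.04185485839844) [[ 0.51260246 -0.15983922  0.075     ]]
slot [ 0.50684759 -0.15975548] [0.0055168  0.00853681] -168.82686583025085
```

View pics/disk.png

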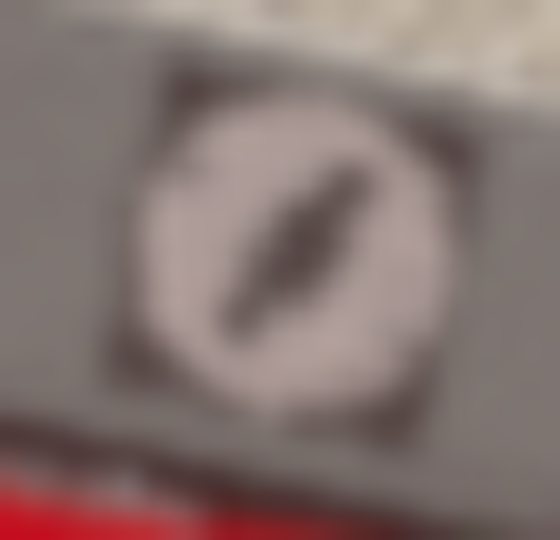

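```bash
cat >> h.py <<'E'
def state():
    o=ctrl.get_obs(); M=R.from_rotvec(o['tool_rot']).as_matrix(); yaw=np.degrees(np.arctan2(M[1,2],M[0,2])) 
    print('t',round(o['t'],2),'pos',o['tool_pos'].round(4),'yaw',round(yaw,2),'F',o['contact_force'].round(2),'Tq',o['wrist_torque'].round(2),'open',round(o['opening'],4),'tilt',M[2,0].round(4),'q6',o['q'][5].round(3))
    return o,M,yaw
def to(p,yaw_deg):
    o,M,y=state(); s=M.T@(np.array(p)-o['tool_pos'])/.04
    print('rows: shift',s.round(3),'turn',round((y-yaw_deg)/5,3))
E
python3 - <<'E'
from h import *
r,_=rays('top',[(336.5,217.1)]);
o=onplane('top',[(336.5,217.1)],.075)[0]; xc=np.array([np.cos(np.radians(-14.45)),np.sin(np.radians(-14.45))]);yc=np.array([-xc[1],xc[0]])
print('disk',o,'origin from disk',o[:2]+.048*xc)
A=np.array([.6406,-.202]);B=np.array([.5261,-.2319])
# origin via edges
G=np.array([xc,yc]); print('origin from edges',np.linalg.solve(G,[A@xc-.088,B@yc+.064]))
c=lambda x,y:(322+x/20-.5,205+y/20-.5)
s=onplane('top',[c(225,335),c(368,165)],.075); v=s[1]-s[0]; print('slot yaw',np.degrees(np.arctan2(v[1],v[0])), 'len',np.hypot(*v[:2]))
to([.553,.1915,.12],.4)
E
```

```text
disk [ 0.50147561 -0.15951803  0.075     ] origin from disk [ 0.54795716 -0.17149571]
origin from edges [ 0.55699933 -0.17377162]
slot yaw -41.60626377250395 len 0.030439212488487015
t 0.1 pos [0.1897 0.5949 0.2302] yaw -17.7 F [-0.41 -0.38  0.3 ] Tq [0.01 0.02 0.05] open 0.0853 tilt -1.0 q6 -0.119
rows: shift [ 2.764 -6.843 11.719] turn -3.619
```

Emit:
drive_tool --commands "-1 2 -6.87 11.72 -3.62;-1 2 -6.87 11.72 -3.62;-1 2 -6.87 11.72 -3.62;-1 2 -6.87 11.72 -3.62;-1 2 -6.87 11.72 -3.62;-1 2 -6.87 11.72 -3.62;-1 2 -6.87 11.72 -3.62;-1 2 -6.87 11.72 -3.62"

```text
t: 0.77
tool_pos: [0.4092, 0.3503, 0.1825]
tool_rot: [-0.006, 1.571, 0.006]
contact_force: [0.5, 0.4, -0.4]
opening: 0.0855
```

```bash
python3 - <<'E'
from h import *
to([.553,.1915,.12],.4)
E
```

```text
t 0.77 pos [0.4092 0.3503 0.1825] yaw 0.42 F [ 0.48  0.35 -0.37] Tq [ 0.05 -0.04  0.04] open 0.0855 tilt -1.0 q6 -1.008
rows: shift [ 1.562 -3.995  3.565] turn 0.004
```

Emit:
drive_tool --commands "-1 1.5 -4 3.56 0;-1 1.5 -4 3.56 0;-1 1.5 -4 3.56 0;-1 1.5 -4 3.56 0;-1 1.5 -4 3.56 0;-1 1.5 -4 3.56 0;-1 1.5 -4 3.56 0;-1 1.5 -4 3.56 0"

```text
t: 1.43
tool_pos: [0.5517, 0.1928, 0.1225]
tool_rot: [-0.004, 1.573, 0.005]
contact_force: [-0.2, 0.4, 0.0]
opening: 0.0853
```

```bash
python3 - <<'E'
from h import *
im,d=shot('scene','s1'); cv2.imwrite('pics/s1z.png',cv2.resize(im[100:230,180:320],None,fx=5,fy=4.5,interpolation=cv2.INTER_CUBIC))
to([.553,.1915,.029],.4)
E
```

```text
t 1.48 pos [0.5515 0.1936 0.123 ] yaw 0.41 F [0.28 0.61 0.31] Tq [ 0.04 -0.01  0.01] open 0.0855 tilt -1.0 q6 -1.368
rows: shift [ 2.35  -0.055  0.039] turn 0.001
```

View pics/s1z.png

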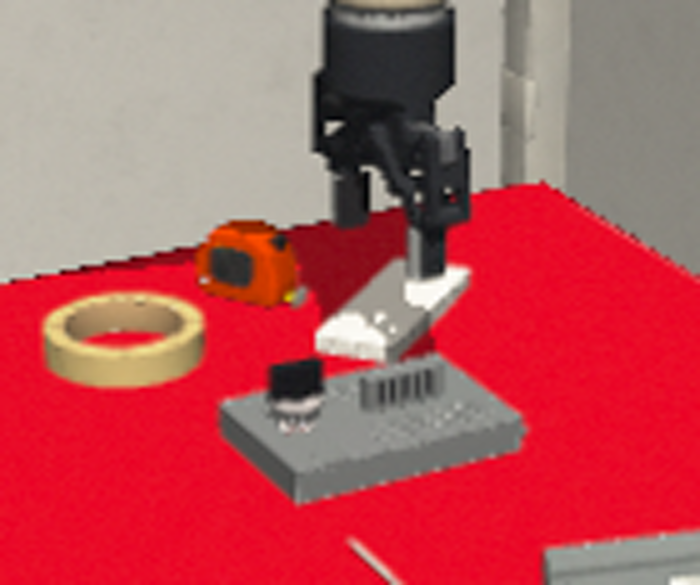

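The gripper is above the rib with the jaws straddling it. Next I'll descend.

Emit:
drive_tool --commands "-1 1.2 -0.05 0.04 0;-1 2 -0.05 0.04 0;-1 2.3 -0.05 0.04 0;-1 2.3 -0.05 0.04 0;-1 2.3 -0.05 0.04 0"

```text
t: 1.9
tool_pos: [0.5532, 0.1922, 0.0316]
tool_rot: [-0.007, 1.571, 0.007]
contact_force: [0.2, -0.1, -0.2]
opening: 0.0853
```

```bash
python3 - <<'E'
from h import *
to([.553,.1915,.029],.4)
E
```

```text
t 1.9 pos [0.5532 0.1922 0.0316] yaw 0.5 F [ 0.19 -0.09 -0.21] Tq [-0.01  0.02 -0.02] open 0.0853 tilt -1.0 q6 -1.372
rows: shift [ 0.066 -0.016 -0.005] turn 0.02
```

Emit:
drive_tool --commands "0.3 0.03 0 0 0;0.7 0.03 0 0 0;1 0.03 0 0 0;1 0.03 0 0 0;1 0.03 0 0 0;1 0.03 0 0 0;1 0.03 0 0 0;1 0.03 0 0 0" --newtons 70

```text
t: 2.57
tool_pos: [0.5543, 0.1912, 0.0307]
tool_rot: [-0.005, 1.57, 0.006]
contact_force: [-0.4, 0.6, 4.1]
opening: 0.0105
```

```bash
python3 - <<'E'
from h import *
state()
E
```

```text
t 2.57 pos [0.5543 0.1912 0.0307] yaw 0.39 F [-0.39  0.62  4.08] Tq [ 0.06  0.15 -0.01] open 0.0105 tilt -1.0 q6 -1.373
```

Emit:
drive_tool --commands "1 -0.5 0 0 0;1 -1.5 0 0 0;1 -2.5 0 0 0;1 -3.4 0 0 0;1 -3.4 0 0 0;1 -3.4 0 0 0"

```text
t: 3.07
tool_pos: [0.5552, 0.1913, 0.1685]
tool_rot: [-0.005, 1.566, 0.006]
contact_force: [0.3, -0.8, -3.3]
opening: 0.0103
```

```bash
python3 - <<'E'
from h import *
im,d=shot('top','t2'); cv2.imwrite('pics/t2z.png',cv2.resize(im[130:250,170:260],None,fx=5,fy=5,interpolation=cv2.INTER_CUBIC))
im,d=shot('scene','s2'); cv2.imwrite('pics/s2z.png',cv2.resize(im[100:230,180:320],None,fx=5,fy=4.5,interpolation=cv2.INTER_CUBIC))
state()
E
```

```text
t 3.17 pos [0.5523 0.1908 0.1637] yaw 0.41 F [-0.63  0.78 -4.18] Tq [-0.07 -0.08 -0.  ] open 0.0107 tilt -1.0 q6 -1.373
```

View pics/t2z.png

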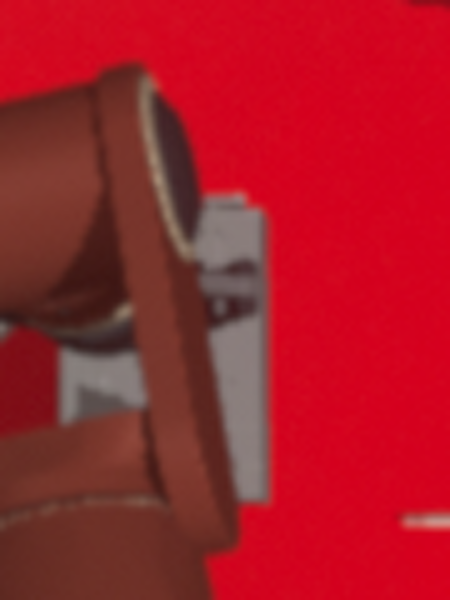

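View pics/s2z.png

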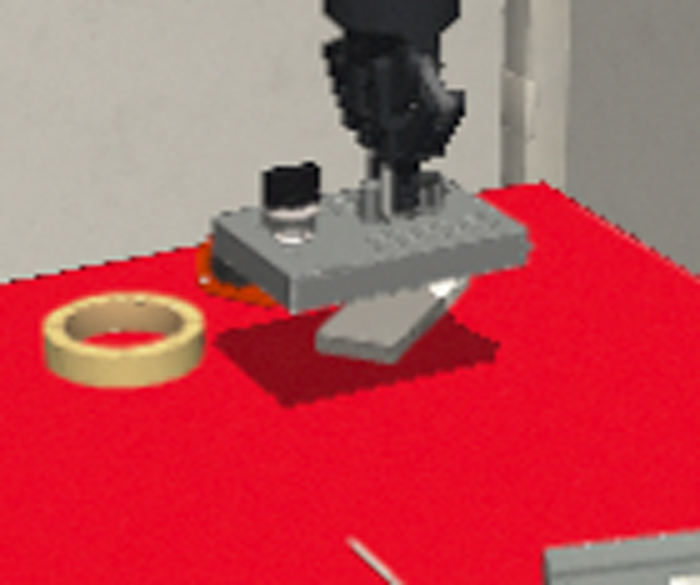

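```bash
python3 - <<'E'
from h import *
to([.5448,-.1707,.165],-14.45)
E
```

```text
t 3.17 pos [0.5523 0.1908 0.1637] yaw 0.41 F [-0.63  0.78 -4.18] Tq [-0.07 -0.08 -0.  ] open 0.0107 tilt -1.0 q6 -1.373
rows: shift [-0.025 -9.035 -0.253] turn 2.971
```

Emit:
drive_tool --commands "1 -0.1 -1 -0.05 0.4;1 -0.1 -2 -0.1 0.8;1 -0.1 -3 -0.1 1.2;1 -0.1 -4 -0.15 1.6;1 -0.1 -5 -0.2 2;1 -0.1 -6 -0.2 2.4;1 -0.1 -7 -0.25 2.8;1 -0.1 -8 -0.25 2.97"

```text
t: 3.83
tool_pos: [0.5435, -0.1301, 0.1662]
tool_rot: [0.2, 1.568, -0.198]
contact_force: [-0.1, -1.2, -3.2]
opening: 0.0105
```

```bash
python3 - <<'E'
from h import *
to([.5448,-.1707,.165],-14.45)
E
```

```text
t 3.83 pos [ 0.5435 -0.1301  0.1662] yaw -14.53 F [-0.1  -1.19 -3.21] Tq [ 0.01 -0.09  0.  ] open 0.0105 tilt -1.0 q6 -1.685
rows: shift [ 0.027 -0.974  0.286] turn -0.016
```

Emit:
drive_tool --commands "1 0.05 -0.5 0.28 0;1 0.05 -0.95 0.28 0;1 0.05 -0.97 0.28 0;1 0.05 -0.97 0.28 0;1 0.05 -0.97 0.28 0;1 0.05 -0.97 0.28 0"

```text
t: 4.33
tool_pos: [0.5466, -0.168, 0.1666]
tool_rot: [0.198, 1.564, -0.196]
contact_force: [-0.4, -0.5, -1.7]
opening: 0.0103
```

```bash
python3 - <<'E'
from h import *
im,d=shot('top','t3'); cv2.imwrite('pics/t3z.png',cv2.resize(im[140:250,290:400],None,fx=5,fy=5,interpolation=cv2.INTER_CUBIC))
im,d=shot('scene','s3'); cv2.imwrite('pics/s3z.png',cv2.resize(im[160:290,270:400],None,fx=5,fy=4.5,interpolation=cv2.INTER_CUBIC))
to([.5448,-.1707,.165],-14.45)
E
```

```text
t 4.43 pos [ 0.5471 -0.1681  0.1674] yaw -14.35 F [-0.76  0.56 -2.06] Tq [-0.02 -0.04  0.02] open 0.0106 tilt -1.0 q6 -1.749
rows: shift [ 0.061 -0.077 -0.039] turn 0.02
```

View pics/t3z.png

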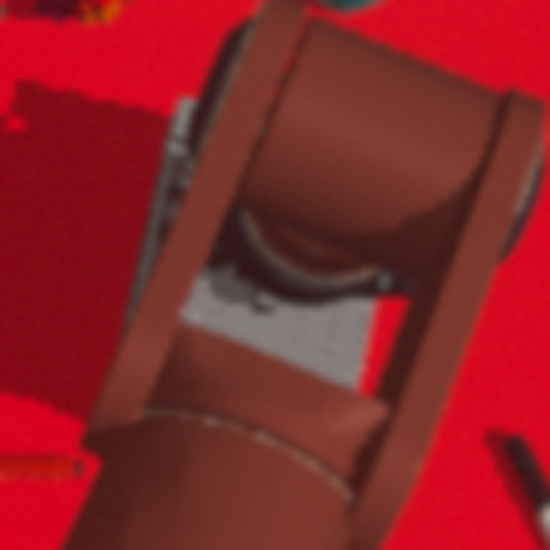

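View pics/s3z.png

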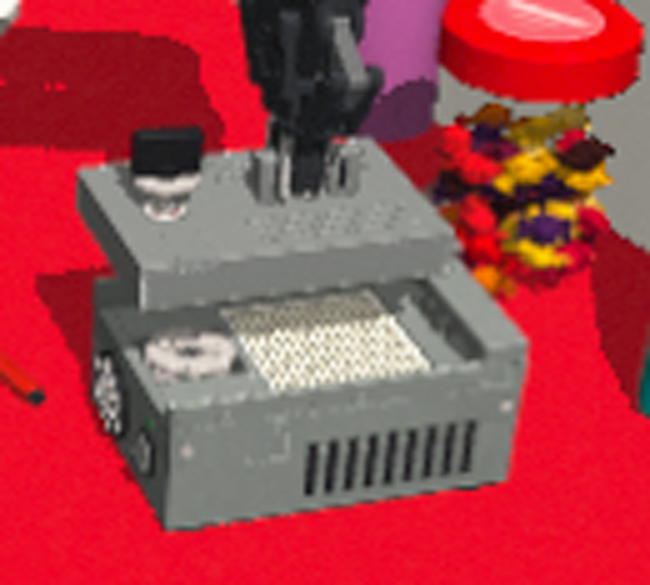

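```bash
python3 - <<'E'
from h import *
z=.1674-.0307+.026
f=lambda x,y:(270+x/5-.4,160+y/4.5-.4)
P=onplane('scene',[f(80,172),f(143,268),f(460,238),f(365,138)],z)[:,:2]
th=np.radians(-14.45);xc=np.array([np.cos(th),np.sin(th)]);yc=np.array([-xc[1],xc[0]])
t=np.array([.5471,-.1681])
print('cover corners rel tcp in case axes');print(np.c_[(P-t)@xc,(P-t)@yc].round(4))
o=np.array([.548,-.1715])
Q=onplane('scene',[f(190,353)],.075)[:,:2]; print('disk scene',Q,np.c_[(Q-o)@xc,(Q-o)@yc])
# near rail outer top edge z=.086, lip corners z=.098
Q=onplane('scene',[f(168,405),f(500,353)],.086)[:,:2]; print('rail',np.c_[(Q-o)@xc,(Q-o)@yc].round(4))
Q=onplane('scene',[f(478,362),f(527,340)],.098)[:,:2]; print('lip',np.c_[(Q-o)@xc,(Q-o)@yc].round(4))
E
```

```text
cover corners rel tcp in case axes
[[-0.0868  0.0448]
 [-0.0868 -0.0541]
 [ 0.0617 -0.0613]
 [ 0.0589  0.0483]]
disk scene [[ 0.50243287 -0.16247382]] [[-0.046378   -0.00262995]]
rail [[-0.0767 -0.0608]
 [ 0.0905 -0.0548]]
lip [[ 0.0682 -0.0764]
 [ 0.0992 -0.0631]]
```

Emit:
drive_tool --commands "1 0.4 -0.08 -0.04 0;1 0.8 -0.08 -0.04 0;1 1.15 -0.08 -0.04 0;1 1.15 -0.08 -0.04 0;1 1.15 -0.08 -0.04 0"

```text
t: 4.85
tool_pos: [0.5441, -0.1712, 0.1207]
tool_rot: [0.198, 1.564, -0.197]
contact_force: [-0.7, -0.2, -2.7]
opening: 0.0103
```

```bash
python3 - <<'E'
from h import *
to([.5448,-.1707,.11],-14.45)
E
```

```text
t 4.85 pos [ 0.5441 -0.1712  0.1207] yaw -14.4 F [-0.71 -0.2  -2.75] Tq [ 0.07 -0.13  0.02] open 0.0103 tilt -1.0 q6 -1.755
rows: shift [0.268 0.015 0.015] turn 0.01
```

Emit:
drive_tool --commands "1 0.1 0 0 0;1 0.2 0 0 0;1 0.27 0 0 0;1 0.27 0 0 0;1 0.27 0 0 0"

```text
t: 5.27
tool_pos: [0.5448, -0.1721, 0.1112]
tool_rot: [0.198, 1.562, -0.198]
contact_force: [-0.2, 1.0, -2.9]
opening: 0.0105
```

```bash
python3 - <<'E'
from h import *
state()
E
```

```text
t 5.27 pos [ 0.5448 -0.1721  0.1112] yaw -14.44 F [-0.22  0.98 -2.86] Tq [-0.02 -0.1  -0.04] open 0.0105 tilt -1.0 q6 -1.755
```

Emit:
drive_tool --commands "1 0.07 0.02 0 0;1 0.13 0.02 0 0;1 0.16 0.02 0 0;1 0.16 0.02 0 0"

```text
t: 5.6
tool_pos: [0.5447, -0.1711, 0.1042]
tool_rot: [0.198, 1.563, -0.198]
contact_force: [-0.3, -0.4, -2.4]
opening: 0.0107
```

```bash
python3 - <<'E'
from h import *
state()
E
```

```text
t 5.6 pos [ 0.5447 -0.1711  0.1042] yaw -14.44 F [-0.31 -0.4  -2.36] Tq [-0.01 -0.1   0.04] open 0.0107 tilt -1.0 q6 -1.753
```

Nearly on the deck, with no side force. I'll step down 1 mm at a time.

Emit:
drive_tool --commands "1 0.025 0 0 0;1 0.05 0 0 0;1 0.05 0 0 0"

```text
t: 5.85
tool_pos: [0.5451, -0.1713, 0.1028]
tool_rot: [0.198, 1.561, -0.198]
contact_force: [0.5, 0.1, -2.9]
opening: 0.0104
```

```bash
python3 - <<'E'
from h import *
state()
E
```

```text
t 5.85 pos [ 0.5451 -0.1713  0.1028] yaw -14.45 F [ 0.51  0.06 -2.88] Tq [ 0.05 -0.11 -0.02] open 0.0104 tilt -1.0 q6 -1.753
```

Emit:
drive_tool --commands "1 0.025 0 0 0;1 0.04 0 0 0;1 0.04 0 0 0"

```text
t: 6.1
tool_pos: [0.5452, -0.1713, 0.1027]
tool_rot: [0.198, 1.562, -0.198]
contact_force: [-4.6, 1.5, 5.4]
opening: 0.0104
```

```bash
python3 - <<'E'
from h import *
state()
E
```

```text
t 6.1 pos [ 0.5452 -0.1713  0.1027] yaw -14.44 F [-4.58  1.45  5.4 ] Tq [ 0.35  0.56 -0.07] open 0.0104 tilt -1.0 q6 -1.753
```

```bash
python3 - <<'E'
from h import *
im,d=shot('scene','s4'); cv2.imwrite('pics/s4z.png',cv2.resize(im[170:290,270:390],None,fx=5,fy=5,interpolation=cv2.INTER_CUBIC))
state()
E
```

```text
t 6.15 pos [ 0.5452 -0.1713  0.1027] yaw -14.44 F [-4.33  1.32  5.24] Tq [ 0.31  0.61 -0.01] open 0.0106 tilt -1.0 q6 -1.753
```

View pics/s4z.png

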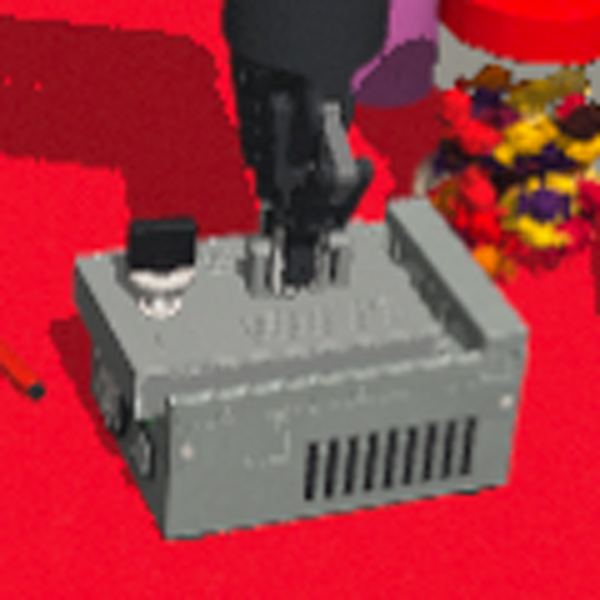

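The cover lies between the rails, and its top is level with the lip's top. Now I'll slide it rearwards along tool z.

Emit:
drive_tool --commands "1 -0.01 0 0.06 0;1 -0.01 0 0.12 0;1 -0.01 0 0.18 0;1 -0.01 0 0.25 0;1 -0.01 0 0.25 0"

```text
t: 6.57
tool_pos: [0.5552, -0.174, 0.1028]
tool_rot: [0.198, 1.561, -0.198]
contact_force: [-4.1, 1.6, 4.7]
opening: 0.0102
```

```bash
cat >> h.py <<'E'
def cs():
    o,M,y=state(); th=np.radians(-14.45);xc=np.array([np.cos(th),np.sin(th)]);yc=np.array([-xc[1],xc[0]]); p=o['tool_pos'][:2]-np.array([.548,-.1715]); f=o['contact_force'][:2]
    print('case xy',(p@xc).round(4),(p@yc).round(4),'Fcase',(f@xc).round(2),(f@yc).round(2))
E
python3 - <<'E'
from h import *
cs()
E
```

```text
t 6.57 pos [ 0.5552 -0.174   0.1028] yaw -14.45 F [-4.08  1.61  4.72] Tq [ 0.27  0.5  -0.09] open 0.0102 tilt -1.0 q6 -1.75
case xy 0.0076 -0.0006 Fcase -4.35 0.54
```

Emit:
drive_tool --commands "1 0 0 0.03 0;1 0 0 0.06 0;1 0 0 0.09 0;1 0 0 0.12 0;1 0 0 0.12 0"

```text
t: 6.98
tool_pos: [0.5595, -0.1751, 0.1027]
tool_rot: [0.198, 1.562, -0.198]
contact_force: [-5.4, 1.3, 5.4]
opening: 0.0102
```

```bash
python3 - <<'E'
from h import *
cs()
E
```

```text
t 6.98 pos [ 0.5595 -0.1751  0.1027] yaw -14.44 F [-5.38  1.33  5.42] Tq [ 0.31  0.71 -0.05] open 0.0102 tilt -1.0 q6 -1.749
case xy 0.012 -0.0006 Fcase -5.54 -0.05
```

Tongues are entering freely. I'll go in small steps to the stop.

Emit:
drive_tool --commands "1 0 0 0.025 0;1 0 0 0.05 0;1 0 0 0.05 0"

```text
t: 7.23
tool_pos: [0.5614, -0.1755, 0.1027]
tool_rot: [0.198, 1.562, -0.198]
contact_force: [-4.6, 1.6, 6.0]
opening: 0.0106
```

```bash
python3 - <<'E'
from h import *
cs()
E
```

```text
t 7.23 pos [ 0.5614 -0.1755  0.1027] yaw -14.44 F [-4.58  1.62  6.03] Tq [ 0.29  0.79 -0.01] open 0.0106 tilt -1.0 q6 -1.748
case xy 0.0139 -0.0006 Fcase -4.84 0.42
```

Emit:
drive_tool --commands "1 0 0 0.025 0;1 0 0 0.04 0;1 0 0 0.04 0"

```text
t: 7.48
tool_pos: [0.5621, -0.1757, 0.1027]
tool_rot: [0.198, 1.564, -0.198]
contact_force: [-8.4, 3.4, 8.3]
opening: 0.0108
```

```bash
python3 - <<'E'
from h import *
cs()
E
```

```text
t 7.48 pos [ 0.5621 -0.1757  0.1027] yaw -14.44 F [-8.39  3.38  8.3 ] Tq [ 0.42  1.16 -0.11] open 0.0108 tilt -1.0 q6 -1.748
case xy 0.0147 -0.0006 Fcase -8.97 1.18
```

Emit:
drive_tool --commands "1 0 0 0.015 0;1 0 0 0.015 0"

```text
t: 7.65
tool_pos: [0.5621, -0.1757, 0.1027]
tool_rot: [0.198, 1.566, -0.198]
contact_force: [-11.3, 3.1, 10.3]
opening: 0.0106
```

```bash
python3 - <<'E'
from h import *
cs()
E
```

```text
t 7.65 pos [ 0.5621 -0.1757  0.1027] yaw -14.44 F [-11.31   3.06  10.28] Tq [ 0.53  1.55 -0.07] open 0.0106 tilt -1.0 q6 -1.747
case xy 0.0147 -0.0006 Fcase -11.71 0.14
```

A firm stop is exactly where home was expected. I'll relax the preload, release and lift.

Emit:
drive_tool --commands "1 -0.01 0 -0.02 0;0.5 -0.02 0 -0.02 0;0.2 -0.02 0 -0.02 0;0 -0.02 0 -0.02 0;0 -0.3 0 -0.02 0;0 -1 0 -0.02 0;0 -1.6 0 -0.02 0;0 -1.6 0 -0.02 0"

```text
t: 8.32
tool_pos: [0.5661, -0.1773, 0.1729]
tool_rot: [0.195, 1.551, -0.2]
contact_force: [0.7, -0.3, 1.0]
opening: 0.0422
```

```bash
python3 - <<'E'
from h import *
cs()
im,d=shot('scene','s5'); cv2.imwrite('pics/s5z.png',cv2.resize(im[170:290,270:390],None,fx=5,fy=5,interpolation=cv2.INTER_CUBIC))
im,d=shot('top','t5'); cv2.imwrite('pics/t5z.png',cv2.resize(im[140:250,290:400],None,fx=5,fy=5,interpolation=cv2.INTER_CUBIC))
E
```

```text
t 8.32 pos [ 0.5661 -0.1773  0.1729] yaw -14.43 F [ 0.71 -0.32  0.99] Tq [-0.02 -0.08 -0.03] open 0.0422 tilt -0.9999 q6 -1.748
case xy 0.019 -0.0011 Fcase 0.77 -0.14
```

View pics/s5z.png

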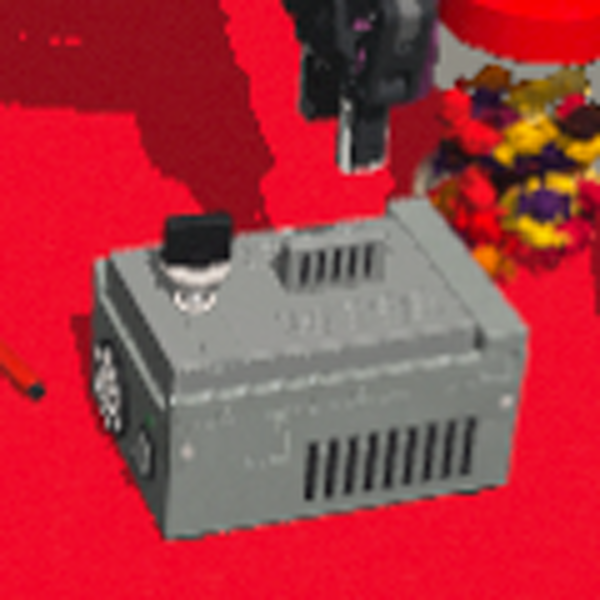

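View pics/t5z.png

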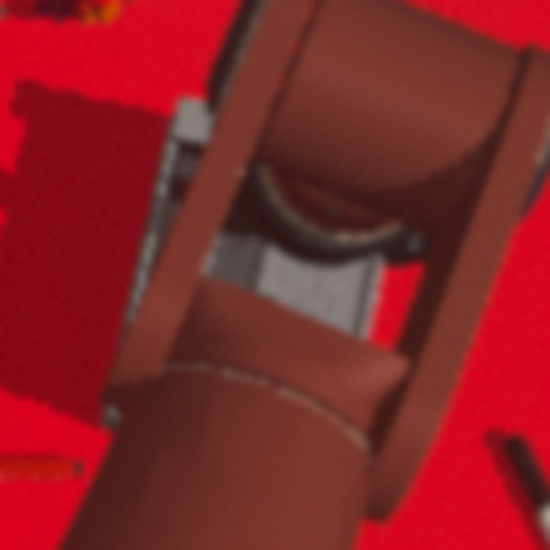

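The cover is fully back, with no gap at the lip. I'll swing aside for a clear top view of the stud.

Emit:
drive_tool --commands "0.2 -1 2 0 0;0.2 -1 3 0 0;0.2 -1 4 0 0;0.2 -1 5 0 0;0.2 -1 6 0 0;0.2 -1 7 0 0;0.2 -1 7 0 0;0.2 -1 7 0 0"

```text
t: 9.08
tool_pos: [0.6323, 0.1013, 0.204]
tool_rot: [0.195, 1.564, -0.191]
contact_force: [-0.3, -0.0, -0.5]
opening: 0.0341
```

```bash
python3 - <<'E'
from h import *
cs()
im,d=shot('top','t6'); cv2.imwrite('pics/t6z.png',cv2.resize(im[150:240,300:385],None,fx=7,fy=6.6,interpolation=cv2.INTER_CUBIC))
C=cloud('top',d); s=(C[...,0]>.46)&(C[...,0]<.56)&(C[...,1]<-.11)&(C[...,1]>-.22)&(C[...,2]>.125)&(C[...,2]<.16)
Q=C[s]; print(len(Q),Q.mean(0),cv2.minAreaRect((Q[:,:2]*1000).astype(np.float32)))
E
```

```text
t 9.08 pos [0.6323 0.1013 0.204 ] yaw -14.09 F [-0.3  -0.03 -0.52] Tq [ 0.02 -0.03  0.  ] open 0.0341 tilt -1.0 q6 -1.284
case xy 0.0136 0.2852 Fcase -0.28 -0.11
68 [ 0.5069429  -0.16170528  0.13963007] ((521.5523071289062, -165.4791259765625), (14.161774635314941, 74.20500946044922), 77.75302124023438)
```

View pics/t6z.png

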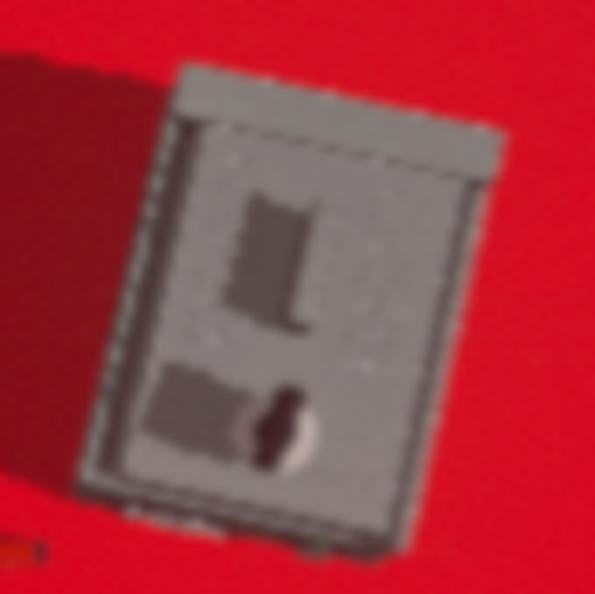

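```bash
python3 - <<'E'
from h import *
im=cv2.imread('pics/t6.png');d=np.load('pics/t6.npy');C=cloud('top',d)
th=np.radians(-14.45);xc=np.array([np.cos(th),np.sin(th)]);yc=np.array([-xc[1],xc[0]]);o=np.array([.548,-.1715])
s=(C[...,0]>.47)&(C[...,0]<.532)&(C[...,1]<-.13)&(C[...,1]>-.19)
for a,b,zz in((.138,.15,.1445),(.114,.124,.119)):
    m=s&(C[...,2]>a)&(C[...,2]<b); yy,xx=np.nonzero(m); P=onplane('top',np.c_[xx,yy],zz)[:,:2]-o; Q=np.c_[P@xc,P@yc]
    print(len(Q),Q.mean(0).round(4),Q.min(0).round(4),Q.max(0).round(4),np.median(C[m][:,2]),cv2.minAreaRect((Q*1000).astype(np.float32)))
f=lambda x,y:(300+x/7-.45,150+y/6.6-.45)
P=onplane('top',[f(292,388),f(266,472),f(318,435),f(236,425),f(285,478)],.119)[:,:2]-o;print(np.c_[P@xc,P@yc].round(4))
g=cv2.cvtColor(im,cv2.COLOR_BGR2GRAY)
m=s&(g<55); yy,xx=np.nonzero(m); P=onplane('top',np.c_[xx,yy],.1445)[:,:2]-o; Q=np.c_[P@xc,P@yc];print(len(Q),Q.mean(0),cv2.minAreaRect((Q*1000).astype(np.float32)))
E
```

```text
47 [-0.0484 -0.0011] [-0.064 -0.007] [-0.0327  0.0046] 0.14382703758521354 ((-48.339115142822266, -1.210160255432129), (9.668645858764648, 31.011226654052734), 84.03426361083984)
60 [-0.0496 -0.0004] [-0.0642 -0.0173] [-0.0353  0.0143] 0.11868286936709371 ((-48.35923767089844, -1.0165348052978516), (29.433523178100586, 28.026723861694336), 57.691219329833984)
[[-0.0291 -0.0035]
 [-0.064  -0.0012]
 [-0.0452 -0.017 ]
 [-0.0483  0.0137]
 [-0.0647 -0.0086]]
26 [-0.05113357  0.0019062 ] ((-50.48935317993164, 2.2426490783691406), (7.959990501403809, 24.269731521606445), 76.08625793457031)
```

```bash
python3 - <<'E'
from h import *
to([.5009,-.1602,.185],-20.4)
E
```

```text
t 9.13 pos [0.632  0.0986 0.2039] yaw -14.17 F [-0.64  0.03 -1.01] Tq [-0.01 -0.02 -0.  ] open 0.0344 tilt -1.0 q6 -1.285
rows: shift [ 0.479 -7.075 -1.593] turn 1.247
```

Emit:
drive_tool --commands "0.2 0.4 -1 -0.2 0.25;0.2 0.4 -2 -0.4 0.5;0.2 0.4 -3 -0.6 0.75;0.2 0.4 -4 -0.9 1;0.2 0.4 -5 -1.2 1.25;0.2 0.4 -6 -1.6 1.25;0.2 0.4 -6.8 -1.6 1.25;0.2 0.4 -7 -1.6 1.25"

```text
t: 9.8
tool_pos: [0.4978, -0.1641, 0.1885]
tool_rot: [0.287, 1.553, -0.289]
contact_force: [-1.5, 0.2, 0.0]
opening: 0.0342
```

```bash
python3 - <<'E'
from h import *
to([.5009,-.1602,.15],-20.4)
E
```

```text
t 9.8 pos [ 0.4978 -0.1641  0.1885] yaw -21.02 F [-1.53  0.18  0.05] Tq [-0.01  0.02 -0.02] open 0.0342 tilt -1.0 q6 -1.663
rows: shift [0.963 0.119 0.039] turn -0.124
```

Emit:
drive_tool --commands "0.2 0.3 0.05 0 0;0.2 0.3 0.05 0 0;0.2 0.3 0.05 0 0;0.2 0.3 0.05 0 0"

```text
t: 10.13
tool_pos: [0.5014, -0.1567, 0.1766]
tool_rot: [0.283, 1.554, -0.282]
contact_force: [0.5, 0.5, -0.6]
opening: 0.0342
```

```bash
python3 - <<'E'
from h import *
to([.5009,-.1602,.124],-20.4)
E
```

```text
t 10.13 pos [ 0.5014 -0.1567  0.1766] yaw -20.59 F [ 0.5   0.52 -0.57] Tq [-0.01  0.02  0.05] open 0.0342 tilt -1.0 q6 -1.656
rows: shift [ 1.315 -0.088  0.023] turn -0.039
```

Emit:
drive_tool --commands "0.2 0.4 -0.08 0.02 0;0.2 0.8 -0.08 0.02 0;0.2 1.15 -0.08 0.02 0;0.2 1.3 -0.08 0.02 0;0.2 1.3 -0.08 0.02 0;0.2 1.3 -0.08 0.02 0"

```text
t: 10.63
tool_pos: [0.5013, -0.1606, 0.1257]
tool_rot: [0.283, 1.552, -0.282]
contact_force: [-0.3, 0.4, -0.9]
opening: 0.0341
```

```bash
python3 - <<'E'
from h import *
to([.5009,-.1602,.1215],-20.4)
im,d=shot('scene','s7'); cv2.imwrite('pics/s7z.png',cv2.resize(im[170:290,270:390],None,fx=5,fy=5,interpolation=cv2.INTER_CUBIC))
E
```

```text
t 10.63 pos [ 0.5013 -0.1606  0.1257] yaw -20.62 F [-0.33  0.42 -0.92] Tq [-0.03  0.    0.05] open 0.0341 tilt -1.0 q6 -1.662
rows: shift [ 0.106  0.006 -0.014] turn -0.045
```

View pics/s7z.png

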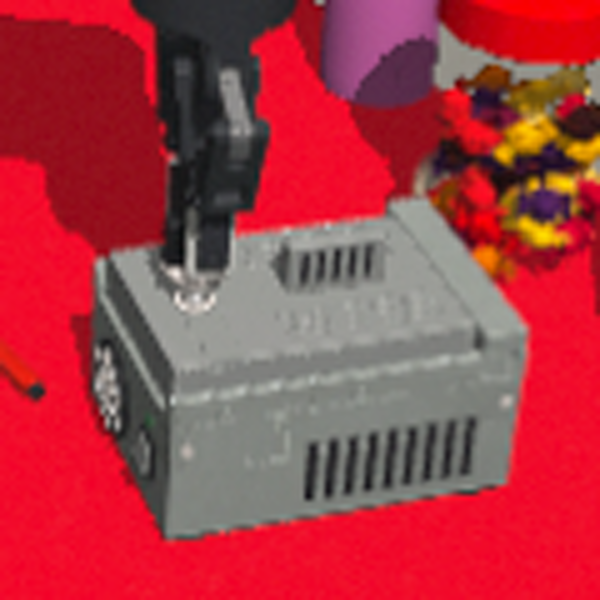

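Fingers straddle the wing. Closing gently at 45 N, tips about 3 mm above the flange.

Emit:
drive_tool --commands "0.5 0.08 0 0 0;0.8 0.08 0 0 0;1 0.08 0 0 0;1 0.08 0 0 0;1 0.08 0 0 0;1 0.08 0 0 0" --newtons 45

```text
t: 11.18
tool_pos: [0.5017, -0.1606, 0.1232]
tool_rot: [0.285, 1.55, -0.282]
contact_force: [2.6, 6.1, 2.4]
opening: 0.0091
```

```bash
python3 - <<'E'
from h import *
cs()
E
```

```text
t 11.18 pos [ 0.5017 -0.1606  0.1232] yaw -20.7 F [2.57 6.13 2.42] Tq [ 0.96 -0.25 -0.02] open 0.0091 tilt -1.0 q6 -1.662
case xy -0.0475 -0.001 Fcase 0.96 6.57
```

Emit:
drive_tool --commands "1 0.03 0.02 0 0;1 0.06 0.02 0 0;1 0.09 0.02 0 0;1 0.09 0.02 0 0"

```text
t: 11.52
tool_pos: [0.5018, -0.1605, 0.12]
tool_rot: [0.283, 1.551, -0.283]
contact_force: [-1.2, 4.5, 7.7]
opening: 0.0086
```

```bash
python3 - <<'E'
from h import *
cs()
E
```

```text
t 11.52 pos [ 0.5018 -0.1605  0.12  ] yaw -20.69 F [-1.2   4.5   7.75] Tq [0.83 0.23 0.01] open 0.0086 tilt -1.0 q6 -1.661
case xy -0.0475 -0.0009 Fcase -2.29 4.06
```

Emit:
drive_tool --commands "1 0.02 0 0 0.5;1 0.03 0 0 1;1 0.03 0 0 1.5;1 0.03 0 0 2;1 0.03 0 0 2.5;1 0.03 0 0 3;1 0.03 0 0 3;1 0.03 0 0 3"

```text
t: 12.18
tool_pos: [0.5018, -0.1607, 0.1193]
tool_rot: [0.488, 1.514, -0.488]
contact_force: [-2.5, 4.4, 10.5]
opening: 0.0091
```

```bash
python3 - <<'E'
from h import *
cs()
E
```

```text
t 12.18 pos [ 0.5018 -0.1607  0.1193] yaw -35.7 F [-2.53  4.36 10.54] Tq [ 0.75  0.42 -0.04] open 0.0091 tilt -1.0 q6 -1.399
case xy -0.0475 -0.0011 Fcase -3.54 3.59
```

Emit:
drive_tool --commands "1 0.02 0 0 0.3;1 0.03 0 0 0.6;1 0.03 0 0 0.8;1 0.03 0 0 0.8;1 0.03 0 0 0.8"

```text
t: 12.6
tool_pos: [0.5016, -0.1607, 0.1173]
tool_rot: [0.542, 1.501, -0.542]
contact_force: [-1.4, 3.6, 6.3]
opening: 0.0088
```

```bash
python3 - <<'E'
from h import *
cs()
E
```

```text
t 12.6 pos [ 0.5016 -0.1607  0.1173] yaw -39.7 F [-1.4   3.56  6.28] Tq [0.55 0.13 0.  ] open 0.0088 tilt -1.0 q6 -1.329
case xy -0.0476 -0.0012 Fcase -2.24 3.09
```

It dropped in at yaw −39.7° (force fell, z 2 mm lower). Pushing on down.

Emit:
drive_tool --commands "1 0.05 0 0 0.1;1 0.1 0 0 0.2;1 0.14 0 0 0.2;1 0.17 0 0 0.2;1 0.17 0 0 0.2"

```text
t: 13.02
tool_pos: [0.5017, -0.1607, 0.1106]
tool_rot: [0.555, 1.498, -0.556]
contact_force: [-1.3, 4.6, 8.2]
opening: 0.0088
```

```bash
python3 - <<'E'
from h import *
cs()
E
```

```text
t 13.02 pos [ 0.5017 -0.1607  0.1106] yaw -40.69 F [-1.31  4.65  8.18] Tq [0.64 0.31 0.05] open 0.0088 tilt -1.0 q6 -1.312
case xy -0.0476 -0.0011 Fcase -2.43 4.17
```

Emit:
drive_tool --commands "1 0.03 0 0 0;1 0.06 0 0 0;1 0.07 0 0 0;1 0.07 0 0 0"

```text
t: 13.35
tool_pos: [0.5017, -0.1608, 0.1082]
tool_rot: [0.555, 1.498, -0.556]
contact_force: [-2.1, 4.2, 9.8]
opening: 0.009
```

```bash
python3 - <<'E'
from h import *
cs()
E
```

```text
t 13.35 pos [ 0.5017 -0.1608  0.1082] yaw -40.69 F [-2.08  4.24  9.85] Tq [0.72 0.39 0.02] open 0.009 tilt -1.0 q6 -1.312
case xy -0.0475 -0.0012 Fcase -3.07 3.59
```

Depth is about 15 mm and the force matches the spring (about 10 N). Next is the quarter turn.

Emit:
drive_tool --commands "1 0 0 0 0.7;1 0 0 0 1.4;1 0 0 0 2.1;1 0 0 0 2.8;1 0 0 0 3.5;1 0 0 0 4.2;1 0 0 0 5;1 0 0 0 5"

```text
t: 14.02
tool_pos: [0.5013, -0.1609, 0.1081]
tool_rot: [0.892, 1.38, -0.894]
contact_force: [-3.2, 3.2, 9.8]
opening: 0.0089
```

```bash
python3 - <<'E'
from h import *
cs()
E
```

```text
t 14.02 pos [ 0.5013 -0.1609  0.1081] yaw -65.83 F [-3.2   3.15  9.83] Tq [ 0.58  0.61 -0.03] open 0.0089 tilt -1.0 q6 -0.873
case xy -0.0478 -0.0014 Fcase -3.89 2.26
```

Emit:
drive_tool --commands "1 0 0 0 0.9;1 0 0 0 1.8;1 0 0 0 2.7;1 0 0 0 3.6;1 0 0 0 4.5;1 0 0 0 5.4;1 0 0 0 6.3;1 0 0 0 7"

```text
t: 14.68
tool_pos: [0.5008, -0.1609, 0.1079]
tool_rot: [1.346, 1.114, -1.35]
contact_force: [-4.8, 3.7, 10.0]
opening: 0.0089
```

```bash
python3 - <<'E'
from h import *
cs()
im,d=shot('scene','s8'); cv2.imwrite('pics/s8z.png',cv2.resize(im[170:290,270:390],None,fx=5,fy=5,interpolation=cv2.INTER_CUBIC))
E
```

```text
t 14.68 pos [ 0.5008 -0.1609  0.1079] yaw -100.89 F [-4.83  3.74 10.02] Tq [0.6  0.82 0.04] open 0.0089 tilt -1.0 q6 -0.261
case xy -0.0483 -0.0015 Fcase -5.61 2.41
```

View pics/s8z.png

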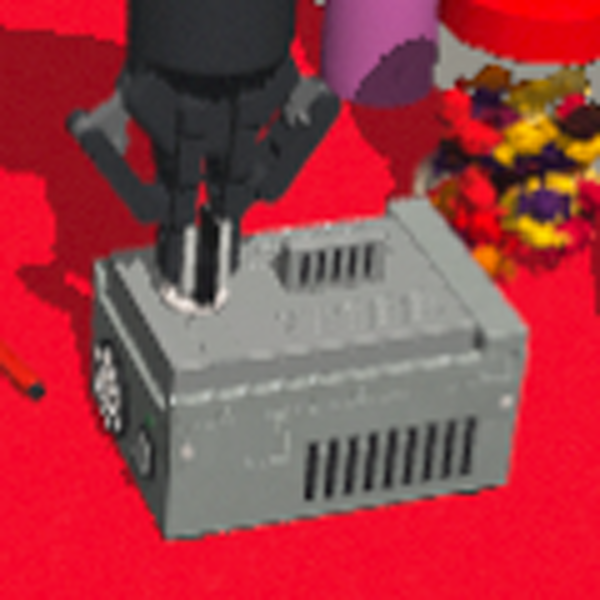

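Emit:
drive_tool --commands "1 0 0 0 0.9;1 0 0 0 1.8;1 0 0 0 2.7;1 0 0 0 3.6;1 0 0 0 4.5;1 0 0 0 5.4;1 0 0 0 6.2;1 0 0 0 6.2"

```text
t: 15.4
tool_pos: [0.5004, -0.1606, 0.1076]
tool_rot: [1.721, 0.772, -1.726]
contact_force: [-5.6, 4.9, 9.9]
opening: 0.009
```

```bash
python3 - <<'E'
from h import *
cs()
E
```

```text
t 15.4 pos [ 0.5004 -0.1606  0.1076] yaw -131.82 F [-5.65  4.86  9.87] Tq [ 0.71  0.91 -0.05] open 0.009 tilt -1.0 q6 0.279
case xy -0.0488 -0.0013 Fcase -6.68 3.3
```

Emit:
drive_tool --commands "1 -0.04 0 0 0;1 -0.08 0 0 0;1 -0.12 0 0 0;1 -0.15 0 0 0;1 -0.15 0 0 0"

```text
t: 15.82
tool_pos: [0.5004, -0.1606, 0.1134]
tool_rot: [1.72, 0.773, -1.724]
contact_force: [-3.8, 4.0, 6.8]
opening: 0.0088
```

```bash
python3 - <<'E'
from h import *
cs()
E
```

```text
t 15.82 pos [ 0.5004 -0.1606  0.1134] yaw -131.69 F [-3.78  3.96  6.8 ] Tq [0.65 0.82 0.1 ] open 0.0088 tilt -1.0 q6 0.276
case xy -0.0488 -0.0013 Fcase -4.65 2.89
```

Emit:
drive_tool --commands "1 -0.03 0 0 0;1 -0.04 0 0 0;1 -0.04 0 0 0"

```text
t: 16.07
tool_pos: [0.5004, -0.1606, 0.1142]
tool_rot: [1.72, 0.773, -1.724]
contact_force: [-4.1, 2.3, 5.3]
opening: 0.009
```

```bash
python3 - <<'E'
from h import *
cs()
E
```

```text
t 16.07 pos [ 0.5004 -0.1606  0.1142] yaw -131.69 F [-4.11  2.32  5.31] Tq [ 0.52  0.81 -0.02] open 0.009 tilt -1.0 q6 0.276
case xy -0.0488 -0.0013 Fcase -4.56 1.23
```

The rise stops at about 9 mm depth, and the force drops below the spring's, so the pin is in the notch. Releasing with a small opening and lifting.

Emit:
drive_tool --commands "0.6 0 0 0 0;0.4 0 0 0 0;0.4 0 0 0 0;0.4 -0.3 0 0 0;0.4 -0.9 0 0 0;0.4 -1.8 0 0 0;0.4 -2.5 0 0 0;0.4 -2.5 0 0 0"

```text
t: 16.73
tool_pos: [0.5048, -0.1623, 0.2231]
tool_rot: [1.727, 0.761, -1.71]
contact_force: [0.7, 0.7, 1.5]
opening: 0.0256
```

```bash
python3 - <<'E'
from h import *
cs()
im,d=shot('scene','s9'); cv2.imwrite('pics/s9z.png',cv2.resize(im[170:290,270:390],None,fx=5,fy=5,interpolation=cv2.INTER_CUBIC))
E
```

```text
t 16.73 pos [ 0.5048 -0.1623  0.2231] yaw -131.69 F [0.68 0.68 1.47] Tq [-0.01  0.04 -0.01] open 0.0256 tilt -0.9999 q6 0.276
case xy -0.0441 -0.0019 Fcase 0.49 0.83
```

View pics/s9z.png

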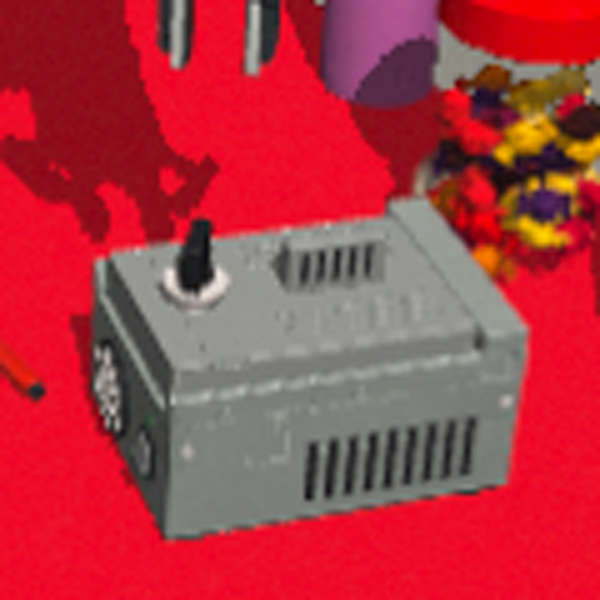

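Emit:
drive_tool --commands "0.4 -0.8 0 -1 0;0.4 -0.8 0 -2 0;0.4 -0.8 0 -3 0;0.4 -0.8 0 -4 0;0.4 -0.8 0 -5 0;0.4 -0.8 0 -5.5 0;0.4 -0.8 0 -5.5 0"

```text
t: 17.37
tool_pos: [0.6489, 0.0073, 0.2446]
tool_rot: [1.718, 0.777, -1.72]
contact_force: [0.6, -0.4, -0.8]
opening: 0.0256
```

The stud stays down after release, and the wing is turned crosswise. One last check from the top camera.

```bash
python3 - <<'E'
from h import *
state()
im,d=shot('top','t10');C=cloud('top',d); cv2.imwrite('pics/t10z.png',cv2.resize(im[130:270,90:500],None,fx=1.9,fy=1.9,interpolation=cv2.INTER_CUBIC))
cv2.imwrite('pics/t10y.png',cv2.resize(im[150:240,300:385],None,fx=7,fy=6.6,interpolation=cv2.INTER_CUBIC))
th=np.radians(-14.45);xc=np.array([np.cos(th),np.sin(th)]);yc=np.array([-xc[1],xc[0]]);o=np.array([.548,-.1715])
P=C[...,:2]-o; X=P@xc;Y=P@yc; Z=C[...,2]
w=(abs(X+.048)<.02)&(abs(Y)<.02)
m=w&(Z>.128)&(Z<.145); print('wing top z',np.median(Z[m]),len(Z[m]),cv2.minAreaRect(np.c_[X[m],Y[m]].astype(np.float32)*1000))
m=w&(Z>.102)&(Z<.118); print('flange z',np.median(Z[m]),m.sum())
m=(X>-.02)&(X<.06)&(Y<-.015)&(Y>-.045); print('cover top z',np.median(Z[m]))
a=cv2.imread('pics/top0.png').astype(int); df=(abs(a-im).max(2)>40); print([ (n,int(df[y0:y1,x0:x1].sum())) for n,x0,y0,x1,y1 in(('tape',125,215,168,258),('box',136,150,182,202),('meas',112,185,147,212),('calc',410,178,442,224),('marker',386,225,414,268))])
E
```

```text
t 17.37 pos [0.6489 0.0073 0.2446] yaw -131.44 F [ 0.59 -0.39 -0.83] Tq [-0.06  0.03  0.04] open 0.0256 tilt -1.0 q6 0.619
wing top z 0.13472052764772258 51 ((-48.455841064453125, -1.7802143096923828), (31.245094299316406, 10.179646492004395), 63.90630340576172)
flange z 0.1098017602605601 63
cover top z 0.09821051847295026
[('tape', 0), ('box', 46), ('meas', 144), ('calc', 0), ('marker', 0)]
```

View pics/t10y.png

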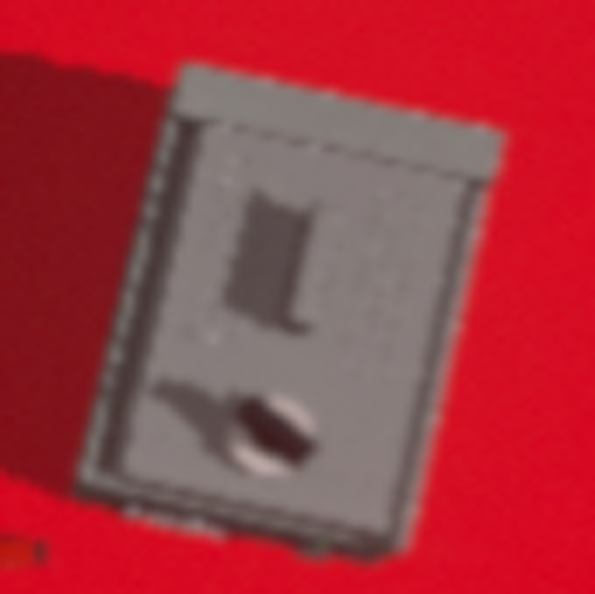

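View pics/t10z.png

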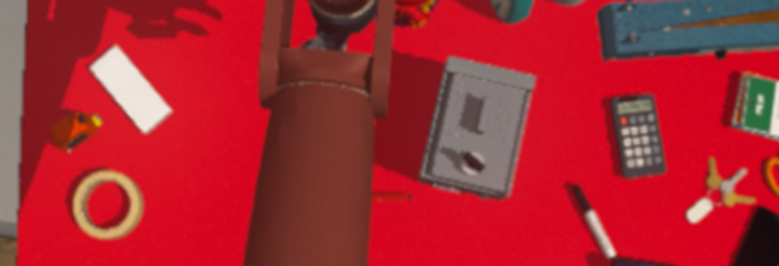

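```bash
python3 -c "
from station import ctrl
print(ctrl.finish_job())"
```

```text
the job is handed in; nothing more can be done
None
```

The cover is home on the case and the stud is locked in its notch. I handed the job in at about 17.5 s.

- **Cover:** I carried it by its rib, set it down about 18 mm forward of home and slid it back to a firm stop. The stop came where home was expected, and the rearward push peaked at about 12 N. The final picture shows no gap at the lip, and the cover top measures 98 mm, as it should when flat on the deck.
- **Stud:** The pin dropped into the slot at about 0.44 rad clockwise of the case axis. I pushed it to about 15 mm deep, turned it about 91° further and let it rise.
- **Notch:** It stopped rising at about 9 mm pressed in and stayed there after release. The top view puts the wing at about 2.0 rad clockwise and the flange 9 mm below its starting height.
- **Forces:** Wrist forces read about 15 N or less whenever I checked.
- **Bystanders:** The roll of tape, calculator and marker show no change in the pictures. The box and tape measure differ slightly, which looks like the arm's shadow rather than movement. The screwdriver was partly hidden by the arm in the last picture and was not compared pixel by pixel; the arm only passed high over it.
- **Disagreement:** The scene camera read sideways positions about 3 mm off the top camera. I used the top camera, which agreed with the arm's contacts.

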